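# Set the limit pointer, then probe two spots on a steel plate

## Task

First turn the tester's knob until its pointer tip lies on the red mark. Then take the orange probe from its stand and, keeping it upright, gently press its sprung tip on the yellow spot and then on the blue spot of the rusty plate, holding it still on each for half a second; never press on the white spot. Hang the probe back in its stand, leave the pointer on the mark, and do not disturb the bolt bin, the grinder or the paint tin.

Things in the scene. Friction and masses are not known exactly. Their poses are not given: they have to be found in the camera images.
- tester: Fixed yellow tester box with black rubber foot, 194 x 134 x 50 mm high; origin at the centre of its underside. Its own x runs along the 194 mm side: the knob stands at x = -60 mm (nearer the robot), the round flat dial (110 mm across, its top at 58 mm) at x = +36 mm. It is turned by up to 0.3 rad
- knob_grip (a point): point on the knob's vertical axis at the height to grip. The knob is a bar grip for two fingers: 14 mm thick, 42 mm long and 30 mm tall, its top 94 mm and its foot 64 mm above the bench, this point at 87 mm, standing on a round 44 mm skirt. The point turns with the knob: its x axis runs along the bar, so the fingers close along its y axis
- knob (a joint): angle of the knob, rad, 0 to 3.0, grows as it is turned clockwise seen from above; at 0 the bar lies along the tester's x axis. It is stiff enough to stay where it is left. Twice the pointer's angle
- pointer (a joint): angle of the black dial pointer, rad, clockwise seen from above; 0 points along the tester's +y. Geared to the knob: it turns the same way by half the knob's angle
- pointer_tip (a point): tip of the black pointer, 44 mm from the dial's centre
- limit (a joint): angle of the red mark about the dial's centre, in the same sense and from the same zero as the pointer; it stays put. The knob must be turned to twice this angle
- limit_mark (a point): centre line of the red mark, 7 mm wide, at 44 mm from the dial's centre (the pointer tip lies on it when both points meet in plan)
- stand: fixed probe stand: 90 x 90 mm steel base, four thin posts and a 70 x 70 mm aluminium top plate whose upper face is 90 mm above the bench, with one round 31 mm hole in its centre. Origin at the centre of the underside
- stand_hole (a point): centre of the stand's hole at the upper face of its top plate
- probe: loose wireless probe of 0.13 kg, all round about its own z axis, hanging upright in the stand's hole by its flange. Origin at the end of the unpressed brass tip. Heights above it: brass tip 6 mm across from 0 to 14 mm, steel shaft 16 mm across to 75 mm, black flange 46 mm across from 75 to 81 mm (its underside rests on the stand), orange round grip 24 mm across from 81 to 127 mm, end cap to 129 mm
- probe_grip (a point): point on the probe's axis in the orange grip, 106 mm above the unpressed tip's end and 31 mm above the flange's underside
- probe_tip (a joint): how far the sprung brass tip is pushed in, m: 0 free, 0.008 fully in (about 5 N); it counts as pressed beyond 0.002
- tip_end (a point): the end of the brass tip; it moves with the tip
- plate: fixed rusty brown steel plate 240 x 200 mm, 6 mm thick, flat on the bench; origin at the centre of its underside, z axis up
- spot_yellow: yellow paint spot 20 mm across on the plate, to be touched first; origin at its centre, 6 mm above the bench
- spot_blue: blue paint spot 20 mm across on the plate, to be touched second; origin at its centre
- spot_white: white paint spot 20 mm across on the plate, not to be pressed; origin at its centre. Which spot lies where on the plate changes from start to start
- bolt_bin: bystander: loose open yellow bin with bolts, 120 x 100 x 55 mm, origin at the centre of its underside
- grinder: bystander: loose yellow and black angle grinder, about 320 x 110 mm and 79 mm high, lying along its own x, disc at +35 mm, tail at -225 mm
- paint_tin: bystander: small paint tin 72 mm across and 85 mm high, origin at the centre of its underside
There are look-alikes about, which are no part of the job. Leave any turquoise look-alike of the tester alone.

How it is judged:
By the outcome, as a careful person would: the job done as asked, in the order asked, and still so for the second after the job is handed in, with the robot touching nothing.
It also fails if it takes over 72 s, if anything falls off the work surface, if the arm or the gripper's body presses on something with over 40 N, if the wrist force passes 120 N, or if a joint passes its speed limit or range.

## Robot

A 7-joint arm with a two-finger parallel gripper is mounted at the origin on the work surface. World frame = base frame: x ahead of the robot, y to its left, z up, the work surface at z = 0. Lengths are in m, angles in rad, forces in N, time in s.
With the tool pointing down it reaches from about 0.425 to 0.925 m from the base axis. Payload 6.8 kg.
Tool frame: the origin (TCP) lies midway between the tips of the shut fingers; the grasp point (between the pads) lies 19 mm behind it; z points along the fingers, y is the line along which they close (so a half turn about z gives the same grasp; the last joint's range is limited). The gripper opens to 85 mm and grips with 20 to 120 N. Pads are 22 mm wide; open, the fingers measure 114 mm over their backs; the gripper's body (76 mm by 85 mm) begins 54 mm behind the grasp point. The pads swing forward as they close: fully open they stand 13 mm farther back than shut.
Start: joints at [-0.108, 0.477, 0.022, 1.555, -0.011, 1.109, -0.083], TCP at [0.675, 0, 0.231] pointing down, gripper open.
Joint ranges: [-2.96, 2.96], [-0.34, 2.1], [-1.41, 1.46], [0.24, 2.44], [-1.37, 4.51], [0.17, 1.92], [-2.96, 2.96]. Speed limits (rad/s): [2.39, 2.39, 3.14, 3.14, 3.14, 3.14, 3.14].

## Interface

Orientations are given as a rotation vector (axis times angle).
In Python, from bench import get_obs, grab_frame, camera_params, r gives the robot as it stands.
- The arm moves only by the shell command python3 -m jog 'ROWS' [FORCE]. ROWS is JSON, a list of rows, each an object of numbers: "rx", "ry", "rz": the turn, a rotation vector about the world's x, y, z scaled (see below); "x", "y", "z": the shift along the world's x, y, z scaled (see below); "jaw": the opening, from -1 (shut) to 1 (fully open). In form: [{"rx": .., "ry": .., "rz": .., "x": .., "y": .., "z": .., "jaw": ..}, ...]. A call has 1 to 8 rows; each row shifts and turns the commanded pose from where the row before left it; what a row does not reach is not made up. The controller multiplies each number of a shift by 60 mm and each number of a turn by 10 degrees. A row lasts 1/8 s, in which the tool goes at most 62.5 mm and 10.7 degrees, less where a joint would pass 70% of its speed; a pose out of reach is approached as far as the arm can. A call with a number of a shift or a turn outside -1 to 1 is refused whole. A call with a gripper value outside its range is refused whole. The fingers move at their own pace and stop on an object; FORCE is the grip in N (left out, the last holds). Time passes only in rows, so rows that do not move let the fingers close. It gives the time, the measured TCP pose, the force, the opening and the grip force at its end, in the units of the state.
- get_obs(): the state, without advancing time (a new reading comes with each control period).
- grab_frame(name): name is "scene" or "side" or "wrist"; returns the picture (480x640x3 uint8, red, green, blue); there is no depth.
- camera_params(name): a dict with "fx", "fy", "cx", "cy" (pixels), "k1" (the pictures are not rectified: a ray, as slopes to the right and down, at radius r is drawn at 1 + k1 r^2 times it, then the intrinsics apply), "R" (3x3) and "t" (3): a world point X has camera coordinates R X + t. Camera axes: x right, y down, z forward; pixel columns grow to the right and rows downward; lengths in m; the calibration is good to about 2 mm. A picture is of the moment at which its call begins: read the wrist's pose just before it. camera_params takes no time and is no camera call; for the wrist camera it gives the pose at the moment of the call.
- r.hand_in(): hands the job in; it is judged then, once.
The state is a dict: "clock": time; "joints": joint angles; "qvel": joint speeds; "tau": joint torques, N m; "tcp_pos": TCP position; "orientation": TCP orientation; "contact_force": force on the tool from outside, world axes, zero at the start; "moment": the same for the moment, N m; "grip_width": finger opening in m; "gripper_force": force on a finger pad.
Only numpy, scipy, OpenCV 4.12 (cv2) and the standard library are available. Lean on these libraries where they do the work, as an engineer would, in place of code of your own. Each camera call takes 0.05 s, during which the arm holds its last target. There are 200 camera calls.

## Working session

There is one attempt and no reset: what is moved stays moved. The work goes in short steps, Python scripts to look and compute and a shell command to move; the robot and the scene stay as the last step left them, time stands still between calls to the robot, and variables do not carry over. Pictures are saved under pics/ and viewed, at most 10 in all, crops included, and the job is handed in when it is done.

```bash
ls; mkdir -p pics; cat > h.py <<'E'
import numpy as np, cv2
from bench import get_obs, grab_frame, camera_params, r
def ray(p,u,v):
    d=np.array([(u-p['cx'])/p['fx'],(v-p['cy'])/p['fy']]);s=d.copy()
    for _ in range(20): s=d/(1+p['k1']*(s@s))
    R=np.array(p['R']);t=np.array(p['t'])
    return -R.T@t, R.T@np.array([s[0],s[1],1])
def onz(p,u,v,z):
    c,d=ray(p,u,v); return c+d*(z-c[2])/d[2]
def proj(p,X):
    c=np.array(p['R'])@np.array(X)+np.array(p['t']); s=c[:2]/c[2]; s=s*(1+p['k1']*(s@s))
    return np.array([s[0]*p['fx']+p['cx'],s[1]*p['fy']+p['cy']])
def save(img,n): cv2.imwrite('pics/'+n+'.png',img[:,:,::-1])
E
python3 - <<'E'
from h import *
a=grab_frame('scene');b=grab_frame('side');np.save('scene.npy',a);np.save('side.npy',b);save(a,'scene');save(b,'side')
for n in('scene','side','wrist'):
    p=camera_params(n);print(n,p)
print(get_obs())
E
```

```text
pics
scene {'fx': 544.6795733734938, 'fy': 544.6795733734938, 'cx': 320.7781622859725, 'cy': 241.8264292819939, 'k1': 0.011886518088873187, 'R': array([[-0.58970564,  0.80751219,  0.01308922],
       [ 0.66284552,  0.49319126, -0.56338103],
       [-0.46139254, -0.32355284, -0.82609351]]), 't': array([ 0.28227864, -0.2858647 ,  1.54940882])}
side {'fx': 555.6150781036681, 'fy': 555.6150781036681, 'cx': 320.40502153949075, 'cy': 240.64571645731868, 'k1': 0.011451851657106462, 'R': array([[ 0.97996979, -0.19914373,  0.00099636],
       [-0.15202318, -0.75130659, -0.64220508],
       [ 0.12863969,  0.62919011, -0.76653222]]), 't': array([-0.49282743,  0.13948075,  1.37543788])}
wrist {'fx': 396.7983789912341, 'fy': 396.7983789912341, 'cx': 313.05064305761505, 'cy': 243.33986635526858, 'k1': 0.01710248830084303, 'R': array([[ 0.99999721,  0.00119685, -0.00203439],
       [ 0.00169909, -0.96328674,  0.2684693 ],
       [-0.00163838, -0.26847201, -0.96328609]]), 't': array([-0.67452754, -0.03597302,  0.37792911])}
{'clock': 0.1, 'joints': array([-0.10808311,  0.47772822,  0.0223505 ,  1.55633059, -0.01147113,
        1.10931343, -0.08309683]), 'qvel': array([-1.84242352e-05, -9.71124179e-04,  9.53988336e-04, -2.49982401e-03,
       -7.87648255e-04,  1.56479470e-03,  4.77667533e-04]), 'tau': array([ 5.69385389e-03, -5.97765398e+01,  1.61440808e+00, -2.81952703e+01,
        1.29656185e-02,  5.02699884e-03, -1.13572563e-05]), 'tcp_pos': array([ 6.74472501e-01, -3.51946206e-05,  2.30425166e-01]), 'orientation': array([-2.22067976e+00, -2.22070739e+00,  1.99206593e-03]), 'contact_force': array([ 0.58203576,  0.59647294, -0.19243053]), 'moment': array([-0.02348706,  0.02512438,  0.03131017]), 'gripper_force': 0.0, 'grip_width': 0.0853436656757331}
```

View pics/scene.png

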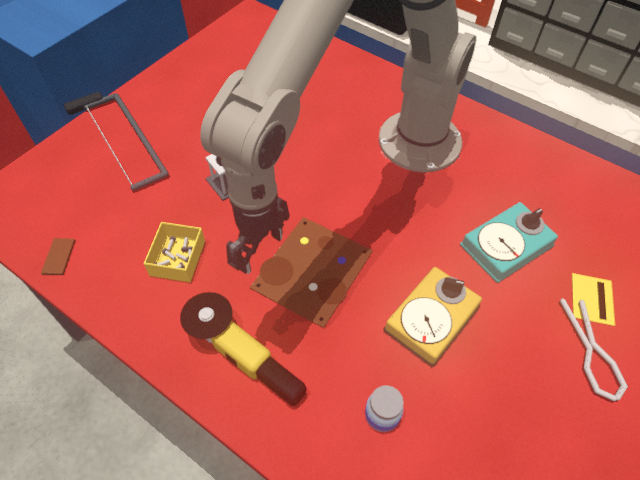

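View pics/side.png

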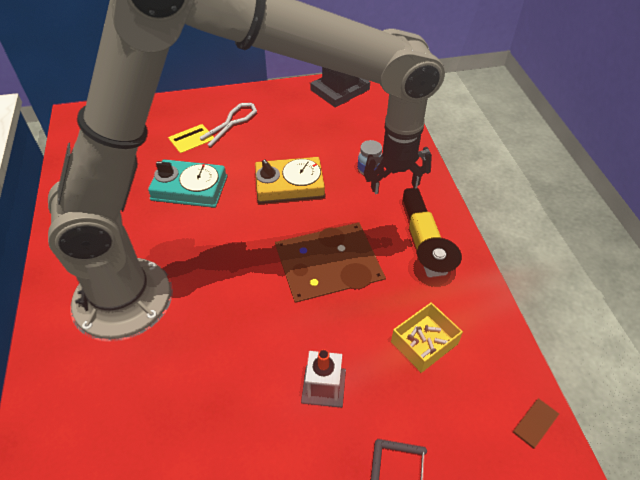

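Scene view: the yellow tester is at about (433,315) and the turquoise look-alike at (508,240). The plate is at (312,270), with its yellow spot at (304,241), blue at (341,260) and white at (313,287). Side view: the stand with the orange probe is at (323,365). The yellow tester with the red mark fits the description, so I'll confirm it in a crop.

```bash
python3 - <<'E'
from h import *
a=np.load('scene.npy');b=np.load('side.npy')
f=lambda i,x,y,w,h,W,H:cv2.resize(i[y:y+h,x:x+w],(W,H),interpolation=cv2.INTER_CUBIC)
m=np.vstack([np.hstack([f(a,380,262,100,100,400,400),f(b,250,145,80,80,400,400)]),np.hstack([f(b,290,340,66,66,200,200)]+[f(b,270,215,120,90,267,200),f(a,245,215,133,80,333,200)])])
save(m,'crop1');print(m.shape)
E
```

```text
(600, 800, 3)
```

View pics/crop1.png

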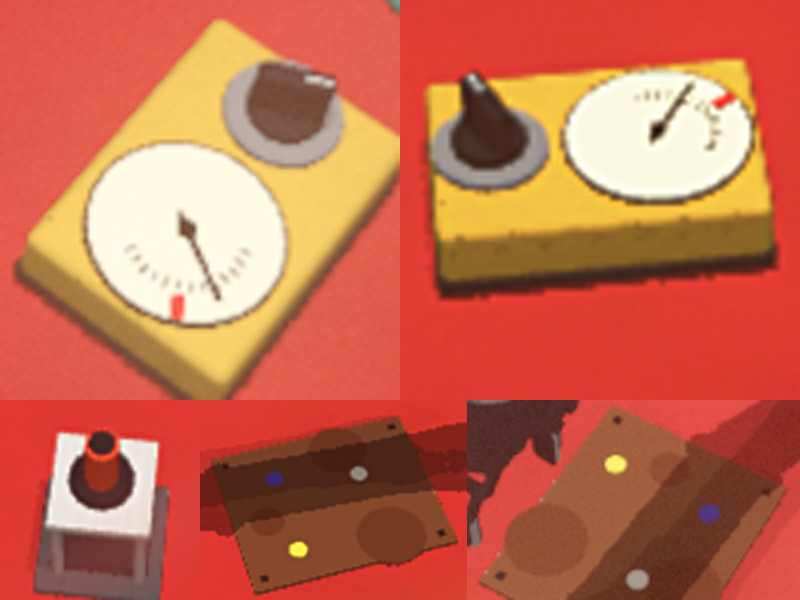

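```bash
python3 - <<'E'
from h import *
S=camera_params('scene');D=camera_params('side')
def tri(a,b):
    A=[];y=[]
    for p,q in((S,a),(D,b)):
        c,d=ray(p,*q);d/=np.linalg.norm(d);M=np.eye(3)-np.outer(d,d);A.append(M);y.append(M@c)
    return np.linalg.lstsq(np.vstack(A),np.hstack(y),rcond=None)[0]
for n,a,b,z in[('dial',(426.1,319.4),(301.1,171.2),.058),('tip',(434.4,336.4),(308.1,161.4),.060),('mark',(424.2,338.3),(314.7,164.8),.058),('skirt',(450.6,290.1),(267.7,174.2),.064),('yel',(304.2,240.6),(314,282),.006),('blue',(341.8,260.2),(303.3,250.5),.006),('white',(313,287),(341.3,247.8),.006)]:
    print(n,onz(S,*a,z).round(4)[:2],onz(D,*b,z).round(4)[:2],tri(a,b).round(4))
print('flange',onz(D,323.3,367.1,.096).round(4),'cap',onz(D,323.7,353.9,.144).round(4))
# colour centroids
a=np.load('scene.npy').astype(int);b=np.load('side.npy').astype(int)
def cen(img,x,y,m,r=8):
    w=img[y-r:y+r+1,x-r:x+r+1];k=m(w[...,0],w[...,1],w[...,2]);v,u=np.nonzero(k);return u.mean()+x-r,v.mean()+y-r,len(u)
Y=lambda r,g,b:(g>180)&(b<150);B=lambda r,g,b:(b>r+15);W=lambda r,g,b:(abs(r-b)<25)&(r>110)
for n,m,pa,pb in(('yel',Y,(304,241),(314,282)),('blue',B,(342,260),(303,250)),('white',W,(313,287),(341,248))):
    A=cen(a,*pa,m);C=cen(b,*pb,m);print(n,A,C,onz(S,A[0],A[1],.006)[:2].round(4),onz(D,C[0],C[1],.006)[:2].round(4))
E
```

```text
dial [0.5081 0.3005] [0.507  0.2968] [0.5072 0.3    0.0553]
tip [0.5332 0.3345] [0.5339 0.3313] [0.5334 0.3339 0.0584]
mark [0.5487 0.3192] [0.5502 0.3154] [0.5494 0.3184 0.0564]
skirt [0.4167 0.3089] [0.4116 0.2969] [0.4117 0.3076 0.0546]
yel [ 0.4728 -0.0551] [ 0.4754 -0.0542] [ 0.4745 -0.0547  0.0076]
blue [0.4644 0.0522] [0.4674 0.0514] [0.4662 0.0519 0.0067]
white [0.5651 0.0406] [0.5675 0.0405] [0.5665 0.0405 0.0069]
flange [ 0.4411 -0.3335  0.096 ] cap [ 0.4426 -0.3293  0.144 ]
yel (np.float64(303.9130434782609), np.float64(240.15217391304347), 46) (np.float64(313.63157894736844), np.float64(281.7631578947368), 38) [ 0.4721 -0.0564] [ 0.4747 -0.0533]
blue (np.float64(341.25), np.float64(259.725), 40) (np.float64(302.90625), np.float64(250.0625), 32) [0.464  0.0504] [0.4666 0.0531]
white (np.float64(312.9259259259259), np.float64(286.44444444444446), 27) (np.float64(341.0), np.float64(247.5), 28) [0.5641 0.0396] [0.567  0.0417]
```

```bash
python3 -m jog '[{"x":-0.45,"y":0.6},{"x":-0.45,"y":0.6},{"x":-0.45,"y":0.6},{"x":-0.45,"y":0.6},{"x":-0.45,"y":0.6},{"x":-0.45,"y":0.6},{"x":-0.45,"y":0.6},{"x":-0.45,"y":0.6}]'
python3 -m jog '[{},{}]'
python3 - <<'E'
from h import *
p=camera_params('wrist');a=grab_frame('wrist');save(cv2.resize(a,(800,600)),'w1');np.save('w1.npy',a);np.save('w1p.npy',p,allow_pickle=True)
print(get_obs()['tcp_pos'])
for q in((.508,.299,.058),(.412,.307,.064),(.549,.318,.058)):print(proj(p,q)*1.25)
E
```

```text
[ 6.74561236e-01 -1.75588061e-05  2.30571965e-01]
[  36.68343197 -351.73386413]
[-195.95548679 -398.46600599]
[ 117.92610724 -406.85313503]validation failed for argument at $[0]...
validation failed for argument at $[0]...
```

View pics/w1.png

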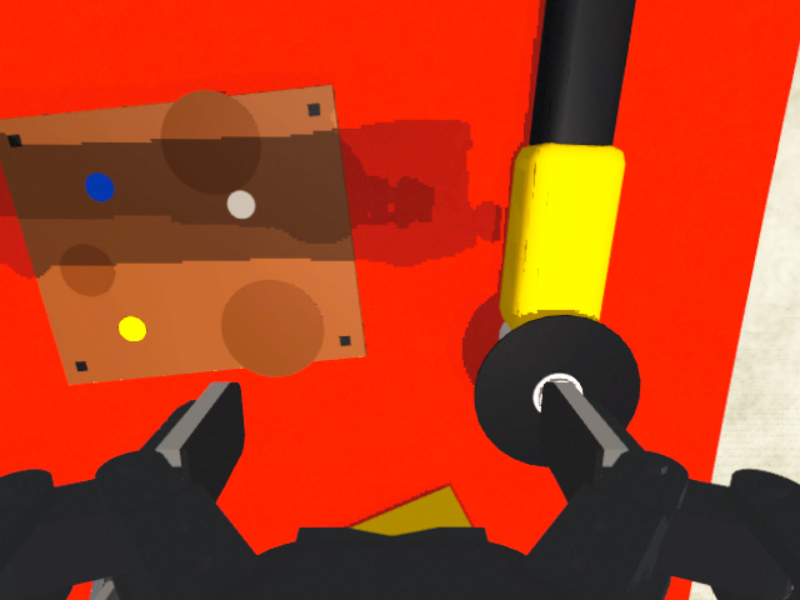

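The wrist view shows the plate spots (800-px scale): yellow (132,329), blue (100,187), white (241,205). The arm did not move, because every row needs all its keys.

```bash
python3 -m jog '[{"rx":0,"ry":0,"rz":0,"x":-0.45,"y":0.6,"z":0,"jaw":1},{"rx":0,"ry":0,"rz":0,"x":-0.45,"y":0.6,"z":0,"jaw":1},{"rx":0,"ry":0,"rz":0,"x":-0.45,"y":0.6,"z":0,"jaw":1},{"rx":0,"ry":0,"rz":0,"x":-0.45,"y":0.6,"z":0,"jaw":1},{"rx":0,"ry":0,"rz":0,"x":-0.45,"y":0.6,"z":0,"jaw":1},{"rx":0,"ry":0,"rz":0,"x":-0.45,"y":0.6,"z":0,"jaw":1},{"rx":0,"ry":0,"rz":0,"x":-0.3,"y":0.5,"z":0,"jaw":1},{"rx":0,"ry":0,"rz":0,"x":0,"y":0,"z":0,"jaw":1}]' 
python3 - <<'E'
from h import *
q=np.load('w1p.npy',allow_pickle=True).item()
for n,u,v in(('y',132,329),('b',100,187),('w',241,205)):print(n,onz(q,u/1.25,v/1.25,.006)[:2].round(4))
p=camera_params('wrist');a=grab_frame('wrist');save(cv2.resize(a,(800,600)),'w2');np.save('w2.npy',a);np.save('w2p.npy',p,allow_pickle=True)
print(get_obs()['tcp_pos'],get_obs()['qvel'].max())
for q in((.508,.299,.058),(.412,.307,.064),(.549,.318,.058)):print(proj(p,q)*1.25)
E
```

```text
clock: 1.15
tcp_pos: [0.4929, 0.2492, 0.2312]
orientation: [-2.214, -2.227, -0.0]
contact_force: [0.2, -0.3, 0.6]
grip_width: 0.0854
gripper_force: 0.0
y [ 0.4737 -0.0548]
b [0.466  0.0522]
w [0.5655 0.04  ]
[0.49418518 0.24708281 0.23116781] 0.038527850041253274
[415.61236904 196.06484236]
[257.55828605 181.8118782 ]
[483.41111727 164.63512933]
```

View pics/w2.png

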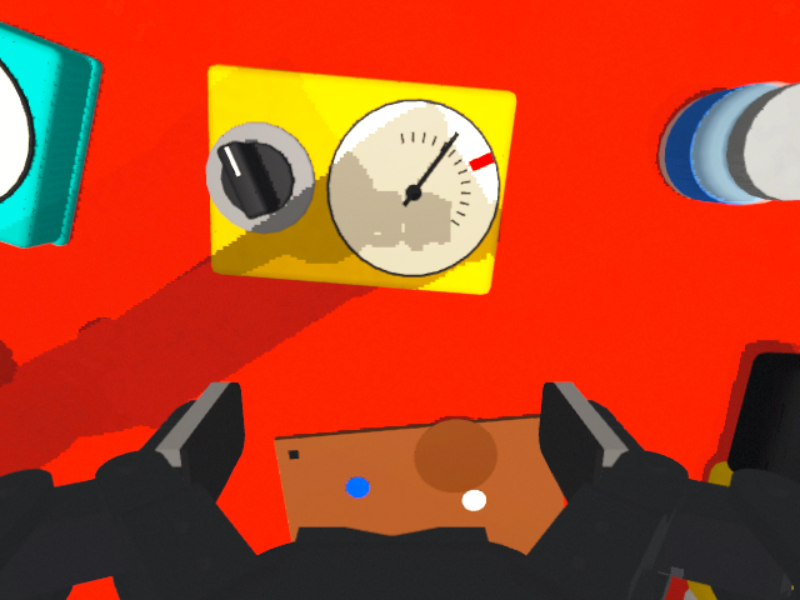

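```bash
python3 - <<'E'
from h import *
p=np.load('w2p.npy',allow_pickle=True).item()
P={n:onz(p,u/1.25,v/1.25,z)[:2] for n,u,v,z in(('hub',413,193,.062),('dl',329,188,.058),('dr',499,188,.058),('dt',414,100,.058),('db',414,276,.058),('tip',457,134,.060),('mark',482.5,160,.058),('sl',207,175,.064),('sr',314,180,.064),('st',258,122,.064),('sb',262,234,.064),('c1',209,66,.05),('c2',516,93,.05),('bar1',229,147,.094),('bar2',246,218,.094),('bar3',274,210,.094),('bar4',219,150,.094),('w1',222,146,.094),('w2',240,177,.094))}
for k,v in P.items():print(k,v.round(4))
dc=(P['dl']+P['dr']+P['dt']+P['db'])/4;sc=(P['sl']+P['sr']+P['st']+P['sb'])/4
yaw=np.arctan2(*(dc-sc)[::-1]);e=P['c2']-P['c1']
print('dial',dc,'skirt',sc,'dist',np.linalg.norm(dc-sc),'yaw',yaw,'edge yaw',np.arctan2(e[1],e[0]))
ang=lambda q:np.arctan2(q[0],q[1])
for k in('tip','mark'):print(k,ang(P[k]-dc)+yaw, np.linalg.norm(P[k]-dc))
E
```

```text
hub [0.5062 0.301 ]
dl [0.4543 0.3035]
dr [0.5594 0.3042]
dt [0.5059 0.3544]
db [0.508  0.2483]
tip [0.5319 0.3355]
mark [0.5483 0.3207]
sl [0.3819 0.3107]
sr [0.4461 0.3084]
st [0.4146 0.341 ]
sb [0.4127 0.2755]
c1 [0.3841 0.3729]
c2 [0.5676 0.3595]
bar1 [0.4058 0.3259]
bar2 [0.4121 0.2883]
bar3 [0.428  0.2929]
bar4 [0.4004 0.3243]
w1 [0.4021 0.3263]
w2 [0.4105 0.3104]
dial [0.50690879 0.30257233] skirt [0.41381487 0.30888207] dist 0.09330750049807948 yaw -0.06767469294247577 edge yaw -0.07290506601324492
tip 0.5815722896393949 0.04128180550053776
mark 1.0900817587745482 0.04517799808606239
```

The wrist view shows the knob at about (260,178), the dial centre (413,190), pointer tip (457,134) and red mark (482,160). The knob axis works out at (0.4125, 0.3085). The bar lies at about -1.15 rad and needs about 57° clockwise.

```bash
python3 -m jog '[{"rx":0,"ry":0,"rz":0.6,"x":-0.34,"y":0.26,"z":-0.4,"jaw":0},{"rx":0,"ry":0,"rz":0.6,"x":-0.34,"y":0.26,"z":-0.4,"jaw":0},{"rx":0,"ry":0,"rz":0.6,"x":-0.34,"y":0.26,"z":-0.4,"jaw":0},{"rx":0,"ry":0,"rz":0.6,"x":-0.34,"y":0.26,"z":-0.4,"jaw":0},{"rx":0,"ry":0,"rz":0,"x":0,"y":0,"z":0,"jaw":0},{"rx":0,"ry":0,"rz":0,"x":0,"y":0,"z":0,"jaw":0},{"rx":0,"ry":0,"rz":0,"x":0,"y":0,"z":0,"jaw":0}]' 30
python3 - <<'E'
from h import *
p=camera_params('wrist');a=grab_frame('wrist')
q=np.array(get_obs()['tcp_pos']);print(q)
save(cv2.resize(a,(800,600)),'w3')
E
```

```text
clock: 2.08
tcp_pos: [0.4152, 0.3077, 0.1362]
orientation: [1.715, 2.631, 0.002]
contact_force: [0.4, 0.2, -0.2]
grip_width: 0.0427
gripper_force: 0.0
[0.41483292 0.30789585 0.13611192]
```

View pics/w3.png

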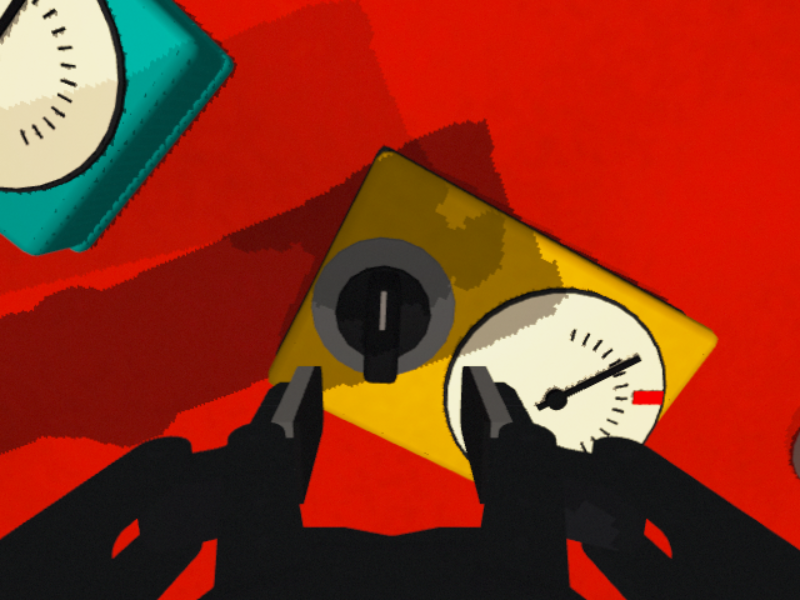

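The bar at (382,335) is parallel to the pads to within about 2° and roughly centred between them. Now I'll descend and close.

```bash
python3 -m jog '[{"rx":0,"ry":0,"rz":0,"x":-0.04,"y":0.01,"z":-0.4,"jaw":0},{"rx":0,"ry":0,"rz":0,"x":0,"y":0,"z":-0.4,"jaw":0},{"rx":0,"ry":0,"rz":0,"x":0,"y":0,"z":-0.32,"jaw":0},{"rx":0,"ry":0,"rz":0,"x":0,"y":0,"z":0,"jaw":0},{"rx":0,"ry":0,"rz":0,"x":0,"y":0,"z":0,"jaw":-1},{"rx":0,"ry":0,"rz":0,"x":0,"y":0,"z":0,"jaw":-1},{"rx":0,"ry":0,"rz":0,"x":0,"y":0,"z":0,"jaw":-1},{"rx":0,"ry":0,"rz":0,"x":0,"y":0,"z":0,"jaw":-1}]' 30
python3 -m jog '[{"rx":0,"ry":0,"rz":0,"x":0,"y":0,"z":0,"jaw":-1},{"rx":0,"ry":0,"rz":0,"x":0,"y":0,"z":0,"jaw":-1}]' 40
```

```text
clock: 3.12
tcp_pos: [0.4107, 0.3086, 0.0692]
orientation: [1.711, 2.634, -0.001]
contact_force: [-3.2, -2.7, 4.8]
grip_width: 0.0136
gripper_force: 30.3
clock: 3.38
tcp_pos: [0.4107, 0.3086, 0.0692]
orientation: [1.712, 2.634, -0.001]
contact_force: [-2.8, -3.1, 6.2]
grip_width: 0.0129
gripper_force: 41.9
```

Gripped. Turn 57° clockwise in 8 slow rows.

```bash
python3 -m jog '[{"rx":0,"ry":0,"rz":-0.7,"x":0,"y":0,"z":0,"jaw":-1},{"rx":0,"ry":0,"rz":-0.7,"x":0,"y":0,"z":0,"jaw":-1},{"rx":0,"ry":0,"rz":-0.7,"x":0,"y":0,"z":0,"jaw":-1},{"rx":0,"ry":0,"rz":-0.7,"x":0,"y":0,"z":0,"jaw":-1}]'
python3 -m jog '[{"rx":0,"ry":0,"rz":-0.7,"x":0,"y":0,"z":0,"jaw":-1},{"rx":0,"ry":0,"rz":-0.7,"x":0,"y":0,"z":0,"jaw":-1},{"rx":0,"ry":0,"rz":-0.7,"x":0,"y":0,"z":0,"jaw":-1},{"rx":0,"ry":0,"rz":-0.7,"x":0,"y":0,"z":0,"jaw":-1},{"rx":0,"ry":0,"rz":0,"x":0,"y":0,"z":0,"jaw":-1},{"rx":0,"ry":0,"rz":0,"x":0,"y":0,"z":0,"jaw":-1}]'
python3 - <<'E'
from h import *
p=camera_params('wrist');a=grab_frame('wrist');b=grab_frame('side');c=grab_frame('scene')
from scipy.spatial.transform import Rotation as R
print(np.degrees(np.arctan2(*R.from_rotvec(get_obs()['orientation']).as_matrix()[1::-1,1])))
f=lambda i,x,y,w,h,W,H:cv2.resize(i[y:y+h,x:x+w],(W,H),interpolation=cv2.INTER_CUBIC)
print([proj(p,q) for q in((.507,.3015,.058),(.5483,.3207,.058))])
m=np.hstack([np.vstack([f(b,250,145,80,60,400,300),f(c,390,285,80,60,400,300)]),f(a,160,0,400,480,400,480)[:0] if 0 else np.zeros((600,400,3),np.uint8)])
m[:300,400:]=cv2.resize(a,(400,300));save(m,'crop2');np.save('w4.npy',a)
E
```

```text
clock: 3.88
tcp_pos: [0.4105, 0.3086, 0.0692]
orientation: [-2.302, -2.138, 0.001]
contact_force: [-3.1, -2.8, 6.5]
grip_width: 0.0129
gripper_force: 42.0
clock: 4.62
tcp_pos: [0.4103, 0.3086, 0.0692]
orientation: [-2.748, -1.523, 0.002]
contact_force: [-4.6, -3.6, 6.1]
grip_width: 0.0133
gripper_force: 42.1
-32.008825595417356
[array([534.49481477, 193.55891969]), array([621.97074585,  86.53692778])]
```

View pics/crop2.png

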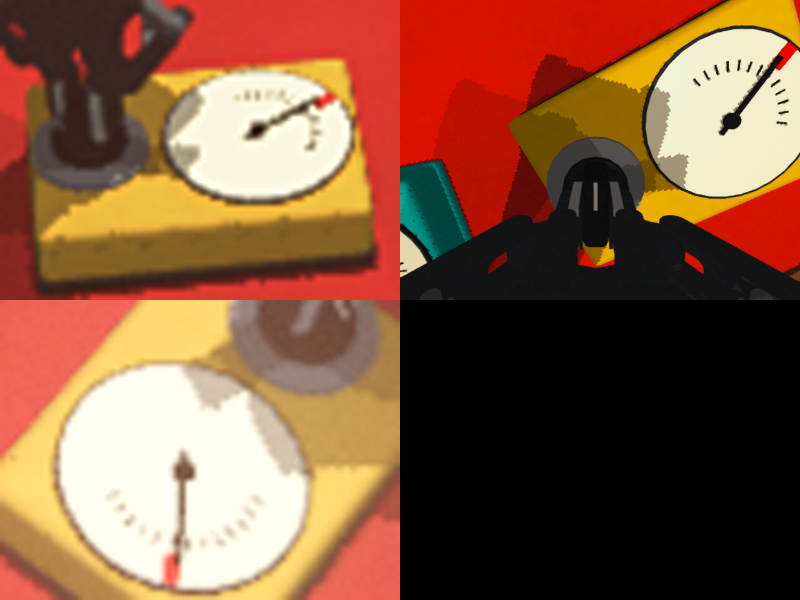

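The pointer is almost on the mark, but slightly short of it. I'll measure the remaining error.

```bash
cat > ptr.py <<'E'
from h import *
def meas(a,p,hub=(.507,.3015)):
    # rectify the dial top plane: 0.25 mm/px, 130 mm square
    g=(np.mgrid[0:520,0:520]/4-65)/1000
    X=np.stack([hub[0]+g[1],hub[1]-g[0],np.full_like(g[0],.058)],-1).reshape(-1,3)
    uv=np.array([proj(p,x) for x in X]).reshape(520,520,2).astype(np.float32)
    return cv2.remap(a,uv[...,0],uv[...,1],cv2.INTER_LINEAR)
E
python3 - <<'E'
from ptr import *
p=camera_params('wrist');a=np.load('w4.npy')
m=meas(a,p);s=meas(grab_frame('scene'),camera_params('scene'))
for n,i in(('w',m),('s',s)):
    j=i.astype(int);r,g,b=j[...,0],j[...,1],j[...,2];yy,xx=np.mgrid[0:520,0:520]
    rad=np.hypot(xx-260,yy-260)/4
    M=(r>150)&(g<110)&(rad<52)&(xx>300);D=(j.max(-1)<90)&(rad<48)&(rad>8)&(xx>260)&(yy<260)
    for k,q in(('mark',M),('ptr',D)):
        v,u=np.nonzero(q);print(n,k,len(u),u.mean(),v.mean())
    v,u=np.nonzero(D);print(n,'line',cv2.fitLine(np.c_[u,v].astype(np.float32),cv2.DIST_L1,0,.01,.01).ravel())
save(np.hstack([m[:300,220:],s[:300,220:]]),'crop3')
E
```

```text
w mark 1174 420.0357751277683 180.80323679727428
w ptr 3522 366.9108461101647 209.32907438955138
w line [9.4183260e-01 3.3608240e-01 3.9239508e+02 2.1993227e+02]
s mark 507 424.85996055226826 192.28402366863907
s ptr 0 nan nan<stdin>:9: RuntimeWarning: Mean of empty slice.
  ret = ret.dtype.type(ret / rcount)
Traceback (most recent call last):
cv2.error: OpenCV(4.12.0) /io/opencv/modules/imgproc/src/linefit.cpp:50: error: (-215:Assertion failed) count > 0 in function 'fitLine2D_wods'
```

```bash
python3 - <<'E'
from ptr import *
a=np.load('w4.npy')
m=meas(a,camera_params('wrist'));s=meas(grab_frame('scene'),camera_params('scene'))
save(np.hstack([m[60:360,220:],s[60:360,220:]]),'crop3')
E
```

```text
(no output)
```

View pics/crop3.png

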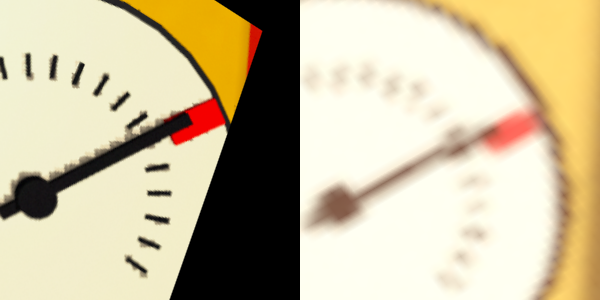

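In the rectified view the pointer tip (188,119) sits about 0.035 rad short of the mark's centre line. That needs about 4° more at the knob.

```bash
python3 -m jog '[{"rx":0,"ry":0,"rz":-0.4,"x":0,"y":0,"z":0,"jaw":-1},{"rx":0,"ry":0,"rz":0,"x":0,"y":0,"z":0,"jaw":-1},{"rx":0,"ry":0,"rz":0,"x":0,"y":0,"z":0,"jaw":-1},{"rx":0,"ry":0,"rz":0,"x":0,"y":0,"z":0,"jaw":0},{"rx":0,"ry":0,"rz":0,"x":0,"y":0,"z":0,"jaw":0},{"rx":0,"ry":0,"rz":0,"x":0,"y":0,"z":0,"jaw":0}]'
python3 -m jog '[{"rx":0,"ry":0,"rz":0,"x":0,"y":0,"z":0.4,"jaw":0},{"rx":0,"ry":0,"rz":0,"x":0,"y":0,"z":0.7,"jaw":0},{"rx":0,"ry":0,"rz":0.4,"x":0.4,"y":-0.3,"z":0.9,"jaw":0},{"rx":0,"ry":0,"rz":0.9,"x":0.4,"y":-0.4,"z":0.9,"jaw":0},{"rx":0,"ry":0,"rz":0.9,"x":0.4,"y":-0.4,"z":0,"jaw":0},{"rx":0,"ry":0,"rz":0.9,"x":0.4,"y":-0.4,"z":0,"jaw":0},{"rx":0,"ry":0,"rz":0,"x":0,"y":0,"z":0,"jaw":0}]'
python3 - <<'E'
from ptr import *
p=camera_params('wrist');a=grab_frame('wrist')
m=meas(a,p);c=grab_frame('scene');s=meas(c,camera_params('scene'))
b=grab_frame('side')
big=cv2.resize(b[335:415,283:363],(300,300),interpolation=cv2.INTER_CUBIC)
o=np.hstack([np.vstack([m[60:360,220:],s[60:360,220:]]),np.vstack([big,np.zeros_like(big)])])
sc=cv2.resize(c[130:210,180:260],(300,300),interpolation=cv2.INTER_CUBIC);o[300:,300:]=sc
save(o,'crop4');print(o.shape,get_obs()['tcp_pos'])
E
```

```text
clock: 5.62
tcp_pos: [0.4113, 0.3092, 0.0683]
orientation: [-2.799, -1.426, -0.001]
contact_force: [-0.7, 0.6, 0.3]
grip_width: 0.043
gripper_force: 0.0
clock: 6.5
tcp_pos: [0.5084, 0.2166, 0.2411]
orientation: [2.32, 2.116, 0.0]
contact_force: [0.0, 0.3, -0.1]
grip_width: 0.0429
gripper_force: 0.0
(600, 600, 3) [0.50584691 0.22024396 0.24078803]
```

View pics/crop4.png

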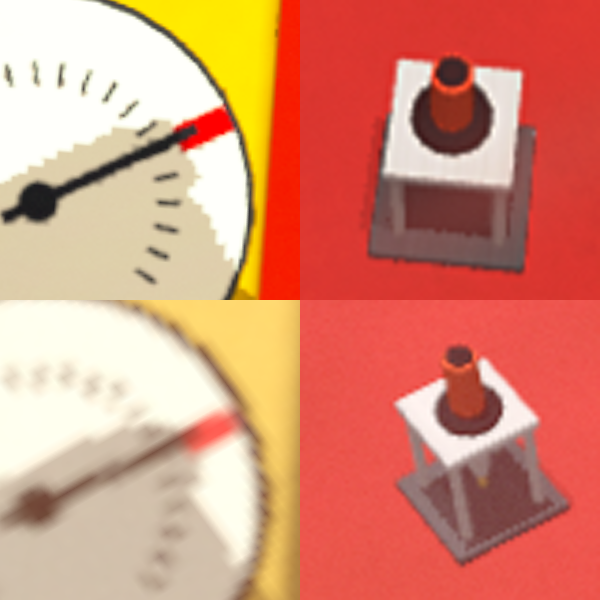

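The pointer now lies along the mark's centre, within about 0.01 rad. In the side crop the probe cap is at (453,71) and the flange at (452,118). In the scene crop they are at (460,357) and (469,408).

```bash
python3 - <<'E'
from h import *
S=camera_params('scene');D=camera_params('side')
for n,a,b,z in(('cap',(460,357),(453,71),.144),('fl',(469,408),(452,118),.096),('plate',(468,413),(454,124),.09)):
    print(n,onz(S,180+(a[0]-300)/3.75-.37,130+(a[1]-300)/3.75-.37,z).round(4),onz(D,283+(b[0]-300)/3.75-.37,335+b[1]/3.75-.37,z).round(4))
E
```

```text
cap [ 0.4403 -0.3288  0.144 ] [ 0.4422 -0.3285  0.144 ]
fl [ 0.4407 -0.3291  0.096 ] [ 0.4413 -0.3312  0.096 ]
plate [ 0.4408 -0.3309  0.09  ] [ 0.4423 -0.332   0.09  ]
```

```bash
python3 -m jog '[{"rx":0,"ry":0,"rz":0,"x":-0.1,"y":-0.5,"z":0,"jaw":0.4},{"rx":0,"ry":0,"rz":0,"x":-0.1,"y":-0.9,"z":0,"jaw":0.4},{"rx":0,"ry":0,"rz":0,"x":-0.1,"y":-0.9,"z":0,"jaw":0.4},{"rx":0,"ry":0,"rz":0,"x":-0.1,"y":-0.9,"z":0,"jaw":0.4},{"rx":0,"ry":0,"rz":0,"x":-0.1,"y":-0.9,"z":0,"jaw":0.4},{"rx":0,"ry":0,"rz":0,"x":-0.1,"y":-0.9,"z":0,"jaw":0.4},{"rx":0,"ry":0,"rz":0,"x":-0.1,"y":-0.9,"z":0,"jaw":0.4},{"rx":0,"ry":0,"rz":0,"x":-0.1,"y":-0.9,"z":0,"jaw":0.4}]' >/dev/null
python3 -m jog '[{"rx":0,"ry":0,"rz":0.5,"x":-0.1,"y":-0.9,"z":0,"jaw":0.4},{"rx":0,"ry":0,"rz":0,"x":-0.1,"y":-0.9,"z":0,"jaw":0.4},{"rx":0,"ry":0,"rz":0,"x":0,"y":0,"z":0,"jaw":0.4},{"rx":0,"ry":0,"rz":0,"x":0,"y":0,"z":0,"jaw":0.4},{"rx":0,"ry":0,"rz":0,"x":0,"y":0,"z":0,"jaw":0.4}]'
python3 - <<'E'
from h import *
p=camera_params('wrist');a=grab_frame('wrist');np.save('w5.npy',a);j=a.astype(int);print(get_obs()['tcp_pos'])
c=proj(p,(.4415,-.330,.144));print('cap pred',c, 'grip pred',proj(p,(.4415,-.33,.12)))
u,v=c.round().astype(int)
# coarse colour map around the predicted cap, 6px steps
for y in range(v-48,v+60,8): print(y,' '.join('%3d,%3d,%3d'%tuple(a[y,x]) if 0<=y<480 and 0<=x<640 else '-' for x in range(u-48,u+56,8)))
E
```

```text
clock: 8.28
tcp_pos: [0.4473, -0.2943, 0.2409]
orientation: [-2.217, -2.224, -0.001]
contact_force: [-0.4, -0.6, 0.4]
grip_width: 0.0599
gripper_force: 0.0
[ 0.44726936 -0.29456858  0.24093044]
cap pred [303.10264937 298.03170729] grip pred [303.93740756 284.45344031]
250 241, 37, 18 171,165,161 255,255,255 255,255,255  66, 67, 67  68, 66, 67  69, 67, 67  82, 82, 81  83, 79, 81 255,255,255 255,255,255 248,241,238 255,255,255
258 130,129,129 255,255,255 255,255,255  82, 79, 75  69, 65, 65  36, 31, 32 183, 47,  0  51, 46, 46  79, 76, 74  84, 79, 77 255,255,255 255,255,255 255,255,255
266 144,143,142 255,255,255 255,255,255  79, 77, 76  66, 64, 63 184, 48,  0 185, 46,  0 184, 47,  0  48, 49, 47  81, 78, 76 255,255,255 255,255,255 255,255,255
274 255, 40,  0 255,255,255 255,255,255  75, 73, 72 135, 57, 43 183, 47,  0 186, 46,  0 184, 47,  0 150, 62, 47  76, 75, 74 255,255,255 255,255,255 255, 99, 82
282 255,254,254 255,255,255 255,255,255  74, 68, 72 181, 46,  0 255,106,  0 133, 45, 22 255,120,  0 158, 58, 32  78, 72, 75 255,255,255 255,255,255 255, 39,  0
290 255,255,255 255,255,255 255
[... 708 characters left out ...]
 255, 37,  0 255, 38,  0 255, 39,  0 255, 40,  0 255, 37,  0
330 255, 36,  0 255, 40,  0 255, 39,  0 255, 41,  0 255, 41,  0 255, 40,  0 255, 37,  0 255, 42,  0 255, 40,  0 255, 38,  0 255, 39,  0 255, 37,  0 255, 37,  0
338 255, 40,  0 255, 43,  0 255, 40,  0 255, 43,  0 255, 41,  0 255, 40,  0 255, 43,  0 255, 40,  0 255, 36,  0 255, 40,  0 255, 41,  0 255, 37,  0 255, 41,  0
346 255, 37,  0 255, 38,  0 255, 41,  0 255, 42,  0 255, 40,  0 255, 40,  0 255, 41,  0 255, 37,  0 255, 39,  0 255, 38,  0 255, 39,  0 255, 38,  0 255, 45,  0
354 255, 43,  0 255, 39,  0 255, 42,  0 255, 37,  0 255, 41,  0 255, 39,  0 255, 42,  0 255, 40,  0 255, 37,  0 255, 36,  0 255, 40,  0 255, 44,  0 255, 40,  0
```

```bash
python3 - <<'E'
from h import *
p=camera_params('wrist');a=np.load('w5.npy').astype(int)
w=a[278:316,280:330];m=((w.max(-1)<100)&(w.min(-1)>60)).astype(np.uint8)
n,l,s,c=cv2.connectedComponentsWithStats(m);k=l[18,23];print(s[k],c[k]+[280,278],onz(p,*(c[k]+[280,278]),.144))
E
```

```text
[  9   6  26  24 502] [301.65537849 295.27689243] [ 0.44050588 -0.32837958  0.144     ]
```

```bash
python3 -m jog '[{"rx":0,"ry":0,"rz":0,"x":-0.1,"y":-0.3,"z":0,"jaw":0.4},{"rx":0,"ry":0,"rz":0,"x":0,"y":-0.28,"z":-0.2,"jaw":0.4},{"rx":0,"ry":0,"rz":0,"x":0,"y":0,"z":-0.5,"jaw":0.4},{"rx":0,"ry":0,"rz":0,"x":0,"y":0,"z":-0.5,"jaw":0.4},{"rx":0,"ry":0,"rz":0,"x":0,"y":0,"z":-0.5,"jaw":0.4},{"rx":0,"ry":0,"rz":0,"x":0,"y":0,"z":-0.4,"jaw":0.4},{"rx":0,"ry":0,"rz":0,"x":0,"y":0,"z":-0.2,"jaw":0.4},{"rx":0,"ry":0,"rz":0,"x":0,"y":0,"z":0,"jaw":0.4}]'
python3 -m jog '[{"rx":0,"ry":0,"rz":0,"x":0,"y":0,"z":0,"jaw":-1},{"rx":0,"ry":0,"rz":0,"x":0,"y":0,"z":0,"jaw":-1},{"rx":0,"ry":0,"rz":0,"x":0,"y":0,"z":0,"jaw":-1},{"rx":0,"ry":0,"rz":0,"x":0,"y":0,"z":0,"jaw":-1},{"rx":0,"ry":0,"rz":0,"x":0,"y":0,"z":0,"jaw":-1}]' 40
```

```text
clock: 9.32
tcp_pos: [0.4406, -0.3306, 0.1027]
orientation: [-2.22, -2.222, 0.0]
contact_force: [-0.4, -0.1, 1.1]
grip_width: 0.0596
gripper_force: 0.0
clock: 9.95
tcp_pos: [0.4412, -0.3317, 0.1041]
orientation: [2.22, 2.22, 0.001]
contact_force: [-0.4, 0.6, 7.1]
grip_width: 0.0229
gripper_force: 39.1
```

```bash
python3 -m jog '[{"rx":0,"ry":0,"rz":0,"x":0,"y":0,"z":0.05,"jaw":-1},{"rx":0,"ry":0,"rz":0,"x":0,"y":0,"z":0.15,"jaw":-1},{"rx":0,"ry":0,"rz":0,"x":0,"y":0,"z":0.3,"jaw":-1},{"rx":0,"ry":0,"rz":0,"x":0,"y":0,"z":0.4,"jaw":-1},{"rx":0,"ry":0,"rz":0,"x":0,"y":0,"z":0.4,"jaw":-1},{"rx":0,"ry":0,"rz":0,"x":0,"y":0,"z":0.4,"jaw":-1},{"rx":0,"ry":0,"rz":0,"x":0,"y":0,"z":0.3,"jaw":-1},{"rx":0,"ry":0,"rz":0,"x":0,"y":0,"z":0,"jaw":-1}]' 60
python3 - <<'E'
from h import *
a=grab_frame('side');c=grab_frame('scene');w=grab_frame('wrist');t=get_obs()['tcp_pos'];print(t)
for n in('side','scene'):print(n,proj(camera_params(n),t-[0,0,.087]),proj(camera_params(n),t))
p=camera_params('side');u,v=proj(p,t-[0,0,.04]).astype(int)
q=camera_params('scene');x,y=proj(q,t-[0,0,.04]).astype(int)
f=lambda i,u,v:cv2.resize(i[v-40:v+40,u-40:u+40],(400,400),interpolation=cv2.INTER_CUBIC)
print(u,v,x,y);o=np.vstack([np.hstack([f(a,u,v),f(c,x,y)]),np.zeros((200,800,3),np.uint8)])
o[400:,:267]=cv2.resize(w,(267,200));save(o,'held')
E
```

```text
clock: 10.95
tcp_pos: [0.4413, -0.3321, 0.2252]
orientation: [2.219, 2.218, 0.002]
contact_force: [0.2, -0.3, -1.6]
grip_width: 0.0228
gripper_force: 58.9
[ 0.44011766 -0.33095747  0.22255993]
side [322.64751872 356.87959209] [322.83484334 334.73376102]
scene [222.14215694 146.8504378 ] [217.01932971 120.3969331 ]
322 345 219 132
```

View pics/held.png

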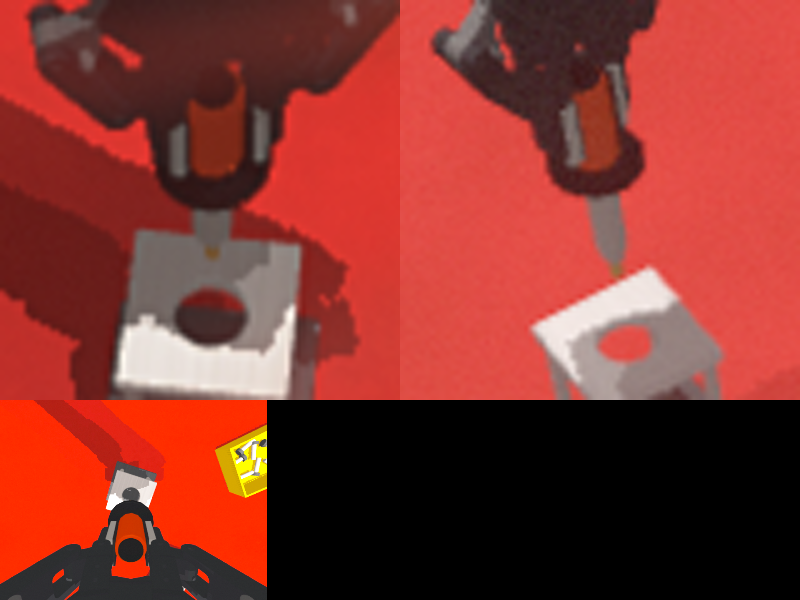

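```bash
python3 - <<'E'
from h import *
S=camera_params('scene');D=camera_params('side')
def tri(a,b):
    A=[];y=[]
    for p,q in((S,a),(D,b)):
        c,d=ray(p,*q);d/=np.linalg.norm(d);M=np.eye(3)-np.outer(d,d);A.append(M);y.append(M@c)
    return np.linalg.lstsq(np.vstack(A),np.hstack(y),rcond=None)[0]
o=get_obs();print(o['tcp_pos'],o['orientation'])
print('tip',tri((221.6,147.0),(324.0,356.2)),'hole',tri((223.6,160.2),(323.8,368.0)),onz(S,223.6,160.2,.09),onz(D,323.8,368,.09))
print(onz(S,221.6,147,.1356),onz(D,324,356.2,.1356))
E
```

```text
[ 0.44011766 -0.33095747  0.22255993] [-2.22076212e+00 -2.22084301e+00  2.35697544e-04]
tip [ 0.44262844 -0.33062366  0.13711974] hole [ 0.44255575 -0.332253    0.08908528] [ 0.443182   -0.33161447  0.09      ] [ 0.44239749 -0.33266892  0.09      ]
[ 0.44131895 -0.33165032  0.1356    ] [ 0.44309239 -0.3300316   0.1356    ]
```

The probe is held upright, with the tip about 87 mm below the TCP. Moving over the yellow spot.

```bash
python3 -m jog '[{"rx":0,"ry":0,"rz":0,"x":0.06,"y":0.3,"z":0,"jaw":-1},{"rx":0,"ry":0,"rz":0,"x":0.07,"y":0.7,"z":0,"jaw":-1},{"rx":0,"ry":0,"rz":0,"x":0.07,"y":0.7,"z":0,"jaw":-1},{"rx":0,"ry":0,"rz":0,"x":0.07,"y":0.7,"z":0,"jaw":-1},{"rx":0,"ry":0,"rz":0,"x":0.07,"y":0.7,"z":0,"jaw":-1},{"rx":0,"ry":0,"rz":0,"x":0.07,"y":0.7,"z":0,"jaw":-1},{"rx":0,"ry":0,"rz":0,"x":0.07,"y":0.5,"z":0,"jaw":-1},{"rx":0,"ry":0,"rz":0,"x":0.05,"y":0.3,"z":0,"jaw":-1}]'
python3 -m jog '[{"rx":0,"ry":0,"rz":0,"x":0,"y":0,"z":-0.4,"jaw":-1},{"rx":0,"ry":0,"rz":0,"x":0,"y":0,"z":-0.5,"jaw":-1},{"rx":0,"ry":0,"rz":0,"x":0,"y":0,"z":-0.5,"jaw":-1},{"rx":0,"ry":0,"rz":0,"x":0,"y":0,"z":-0.3,"jaw":-1},{"rx":0,"ry":0,"rz":0,"x":0,"y":0,"z":0,"jaw":-1},{"rx":0,"ry":0,"rz":0,"x":0,"y":0,"z":0,"jaw":-1},{"rx":0,"ry":0,"rz":0,"x":0,"y":0,"z":0,"jaw":-1}]'
python3 - <<'E'
from h import *
o=get_obs();print(o['tcp_pos'],o['orientation'],o['contact_force'])
a=grab_frame('side');b=grab_frame('scene');np.save('s6.npy',a);np.save('c6.npy',b)
t=o['tcp_pos']
for n,i,M in(('side',a,0),('scene',b,0)):
    p=camera_params(n);print(n,'tip pred',proj(p,t-[-.0015,0,.087]),'spot',proj(p,(.4736,-.0547,.006)))
    j=i.astype(int);u,v=proj(p,(.4736,-.0547,.006)).astype(int);w=j[v-14:v+14,u-14:u+14]
    k=(w[...,1]>150)&(w[...,2]<130)&(w[...,0]>170);y,x=np.nonzero(k);print(len(x),x.mean()+u-14,y.mean()+v-14)
    print('\n'.join(''.join('Y' if k[r,c] else 'd' if w[r,c].max()<70 else 'g' if np.ptp(w[r,c])<30 else '.' for c in range(28)) for r in range(28)))
E
```

```text
clock: 12.1
tcp_pos: [0.4718, -0.0534, 0.2222]
orientation: [-2.218, -2.223, 0.002]
contact_force: [0.1, -1.0, -1.9]
grip_width: 0.0229
gripper_force: 58.9
clock: 12.98
tcp_pos: [0.4729, -0.0553, 0.1218]
orientation: [2.221, 2.221, 0.002]
contact_force: [-0.9, 0.2, -1.8]
grip_width: 0.0231
gripper_force: 58.9
[ 0.4729499  -0.05533259  0.12180615] [2.22075778e+00 2.22068851e+00 1.87606249e-03] [-0.93651636  0.2025091  -1.79350363]
side tip pred [313.60505097 275.63047366] spot [313.32108229 282.28973482]
9 314.8888888888889 282.8888888888889
ddddddddd...gggggg..........
ddddddddd...gggggg..........
ddddddddd...gggggg.d........
ddddddddd...gggggg..........
dddddddd.....gggg...........
ddddddd.....................
dddddd......................
dddd........................
............................
..............dd............
..................d.........
............................
............................
.................Y..........
................YY..........
...............YYY..........
..............YYY...........
............................
............................
..
[... 485 characters left out ...]
....
.............gggg...........
..............gg............
..............g.............
............................
............................
............................
............................
............................
............YYY.............
...........YYY..............
...........YYY..............
...........YYYY.............
...........YYYY.............
.............YY.............
............................
............................
............................
............................
............................
............................
............................
............................
............................
............................
```

```bash
python3 -m jog '[{"rx":0,"ry":0,"rz":0,"x":-0.02,"y":-0.02,"z":-0.2,"jaw":-1},{"rx":0,"ry":0,"rz":0,"x":0,"y":0,"z":-0.15,"jaw":-1},{"rx":0,"ry":0,"rz":0,"x":0,"y":0,"z":-0.05,"jaw":-1},{"rx":0,"ry":0,"rz":0,"x":0,"y":0,"z":0,"jaw":-1},{"rx":0,"ry":0,"rz":0,"x":0,"y":0,"z":0,"jaw":-1}]'
python3 -m jog '[{"rx":0,"ry":0,"rz":0,"x":0,"y":0,"z":-0.05,"jaw":-1},{"rx":0,"ry":0,"rz":0,"x":0,"y":0,"z":0,"jaw":-1},{"rx":0,"ry":0,"rz":0,"x":0,"y":0,"z":0,"jaw":-1}]'
```

```text
clock: 13.7
tcp_pos: [0.4714, -0.0565, 0.0971]
orientation: [2.221, 2.221, 0.0]
contact_force: [0.7, 0.3, -1.9]
grip_width: 0.0229
gripper_force: 58.9
clock: 14.08
tcp_pos: [0.4715, -0.0565, 0.0942]
orientation: [2.221, 2.221, 0.001]
contact_force: [-0.5, 0.0, 0.2]
grip_width: 0.0227
gripper_force: 58.9
```

```bash
python3 -m jog '[{"rx":0,"ry":0,"rz":0,"x":0,"y":0,"z":-0.04,"jaw":-1},{"rx":0,"ry":0,"rz":0,"x":0,"y":0,"z":0,"jaw":-1},{"rx":0,"ry":0,"rz":0,"x":0,"y":0,"z":0,"jaw":-1},{"rx":0,"ry":0,"rz":0,"x":0,"y":0,"z":0,"jaw":-1}]'
python3 -m jog '[{"rx":0,"ry":0,"rz":0,"x":0,"y":0,"z":0,"jaw":-1},{"rx":0,"ry":0,"rz":0,"x":0,"y":0,"z":0,"jaw":-1}]'
```

```text
clock: 14.58
tcp_pos: [0.4714, -0.0565, 0.0918]
orientation: [2.221, 2.221, 0.001]
contact_force: [1.0, -0.7, 0.5]
grip_width: 0.0227
gripper_force: 59.1
clock: 14.82
tcp_pos: [0.4714, -0.0565, 0.0917]
orientation: [2.221, 2.221, 0.001]
contact_force: [1.1, 0.3, -0.1]
grip_width: 0.0225
gripper_force: 59.1
```

```bash
python3 -m jog '[{"rx":0,"ry":0,"rz":0,"x":0,"y":0,"z":-0.03,"jaw":-1},{"rx":0,"ry":0,"rz":0,"x":0,"y":0,"z":0,"jaw":-1},{"rx":0,"ry":0,"rz":0,"x":0,"y":0,"z":0,"jaw":-1}]'
python3 -m jog '[{"rx":0,"ry":0,"rz":0,"x":0,"y":0,"z":0,"jaw":-1},{"rx":0,"ry":0,"rz":0,"x":0,"y":0,"z":0,"jaw":-1},{"rx":0,"ry":0,"rz":0,"x":0,"y":0,"z":0,"jaw":-1},{"rx":0,"ry":0,"rz":0,"x":0,"y":0,"z":0,"jaw":-1}]'
```

```text
clock: 15.2
tcp_pos: [0.4713, -0.0565, 0.0899]
orientation: [2.221, 2.221, 0.0]
contact_force: [1.1, 0.3, 1.0]
grip_width: 0.0228
gripper_force: 59.1
clock: 15.7
tcp_pos: [0.4713, -0.0565, 0.0899]
orientation: [2.221, 2.221, 0.0]
contact_force: [2.0, -0.8, 2.0]
grip_width: 0.0224
gripper_force: 59.1
```

Yellow is pressed at about 3.5 N and was held still for over 0.5 s. Next is blue.

```bash
python3 -m jog '[{"rx":0,"ry":0,"rz":0,"x":0,"y":0,"z":0.2,"jaw":-1},{"rx":0,"ry":0,"rz":0,"x":0,"y":0,"z":0.4,"jaw":-1},{"rx":0,"ry":0,"rz":0,"x":-0.03,"y":0.3,"z":0,"jaw":-1},{"rx":0,"ry":0,"rz":0,"x":-0.03,"y":0.5,"z":0,"jaw":-1},{"rx":0,"ry":0,"rz":0,"x":-0.04,"y":0.5,"z":0,"jaw":-1},{"rx":0,"ry":0,"rz":0,"x":-0.03,"y":0.48,"z":0,"jaw":-1},{"rx":0,"ry":0,"rz":0,"x":0,"y":0,"z":0,"jaw":-1},{"rx":0,"ry":0,"rz":0,"x":0,"y":0,"z":0,"jaw":-1}]'
python3 -m jog '[{"rx":0,"ry":0,"rz":0,"x":0,"y":0,"z":-0.2,"jaw":-1},{"rx":0,"ry":0,"rz":0,"x":0,"y":0,"z":-0.2,"jaw":-1},{"rx":0,"ry":0,"rz":0,"x":0,"y":0,"z":-0.05,"jaw":-1},{"rx":0,"ry":0,"rz":0,"x":0,"y":0,"z":0,"jaw":-1},{"rx":0,"ry":0,"rz":0,"x":0,"y":0,"z":0,"jaw":-1}]'
```

```text
clock: 16.7
tcp_pos: [0.4625, 0.0496, 0.1258]
orientation: [-2.221, -2.221, 0.002]
contact_force: [0.1, -0.7, -1.2]
grip_width: 0.0227
gripper_force: 59.1
clock: 17.32
tcp_pos: [0.4636, 0.0503, 0.099]
orientation: [2.221, 2.221, 0.0]
contact_force: [0.1, -0.6, -1.0]
grip_width: 0.0229
gripper_force: 59.0
```

Position is good (TCP 0.4636, 0.0503). Press in the last 9 mm and hold.

```bash
python3 -m jog '[{"rx":0,"ry":0,"rz":0,"x":0,"y":0,"z":-0.05,"jaw":-1},{"rx":0,"ry":0,"rz":0,"x":0,"y":0,"z":-0.05,"jaw":-1},{"rx":0,"ry":0,"rz":0,"x":0,"y":0,"z":-0.05,"jaw":-1},{"rx":0,"ry":0,"rz":0,"x":0,"y":0,"z":0,"jaw":-1},{"rx":0,"ry":0,"rz":0,"x":0,"y":0,"z":0,"jaw":-1},{"rx":0,"ry":0,"rz":0,"x":0,"y":0,"z":0,"jaw":-1}]'
python3 -m jog '[{"rx":0,"ry":0,"rz":0,"x":0,"y":0,"z":0,"jaw":-1},{"rx":0,"ry":0,"rz":0,"x":0,"y":0,"z":0,"jaw":-1},{"rx":0,"ry":0,"rz":0,"x":0,"y":0,"z":0,"jaw":-1},{"rx":0,"ry":0,"rz":0,"x":0,"y":0,"z":0,"jaw":-1},{"rx":0,"ry":0,"rz":0,"x":0,"y":0,"z":0,"jaw":-1}]'
python3 - <<'E'
from h import *
print([get_obs()['contact_force'][2] for _ in range(3)])
E
```

```text
clock: 18.08
tcp_pos: [0.4636, 0.0504, 0.09]
orientation: [2.221, 2.221, 0.001]
contact_force: [-0.5, 0.2, 1.4]
grip_width: 0.0229
gripper_force: 59.1
clock: 18.7
tcp_pos: [0.4635, 0.0503, 0.0899]
orientation: [2.221, 2.221, 0.001]
contact_force: [1.9, -0.1, 1.2]
grip_width: 0.0229
gripper_force: 59.1
[np.float64(1.1833152514294258), np.float64(1.1833152514294258), np.float64(1.1833152514294258)]
```

Blue is pressed and was held. Back to the stand.

```bash
python3 -m jog '[{"rx":0,"ry":0,"rz":0,"x":0,"y":0,"z":0.2,"jaw":-1},{"rx":0,"ry":0,"rz":0,"x":0,"y":0,"z":0.5,"jaw":-1},{"rx":0,"ry":0,"rz":0,"x":0,"y":0,"z":0.6,"jaw":-1},{"rx":0,"ry":0,"rz":0,"x":0,"y":0,"z":0.6,"jaw":-1},{"rx":0,"ry":0,"rz":0,"x":-0.03,"y":-0.4,"z":0.4,"jaw":-1},{"rx":0,"ry":0,"rz":0,"x":-0.04,"y":-0.7,"z":0,"jaw":-1},{"rx":0,"ry":0,"rz":0,"x":-0.04,"y":-0.7,"z":0,"jaw":-1},{"rx":0,"ry":0,"rz":0,"x":-0.04,"y":-0.7,"z":0,"jaw":-1}]'
python3 -m jog '[{"rx":0,"ry":0,"rz":0,"x":-0.04,"y":-0.7,"z":0,"jaw":-1},{"rx":0,"ry":0,"rz":0,"x":-0.04,"y":-0.7,"z":0,"jaw":-1},{"rx":0,"ry":0,"rz":0,"x":-0.04,"y":-0.7,"z":0,"jaw":-1},{"rx":0,"ry":0,"rz":0,"x":-0.04,"y":-0.7,"z":0,"jaw":-1},{"rx":0,"ry":0,"rz":0,"x":-0.03,"y":-0.6,"z":0,"jaw":-1},{"rx":0,"ry":0,"rz":0,"x":-0.04,"y":-0.4,"z":0,"jaw":-1},{"rx":0,"ry":0,"rz":0,"x":0,"y":0,"z":0,"jaw":-1},{"rx":0,"ry":0,"rz":0,"x":0,"y":0,"z":0,"jaw":-1}]'
python3 -m jog '[{"rx":0,"ry":0,"rz":0,"x":0,"y":0,"z":0,"jaw":-1},{"rx":0,"ry":0,"rz":0,"x":0,"y":0,"z":0,"jaw":-1}]'
```

```text
clock: 19.7
tcp_pos: [0.4529, -0.1009, 0.228]
orientation: [-2.22, -2.221, 0.001]
contact_force: [1.2, 0.3, -2.1]
grip_width: 0.0228
gripper_force: 59.1
clock: 20.7
tcp_pos: [0.4401, -0.3265, 0.2276]
orientation: [-2.22, -2.221, -0.0]
contact_force: [0.1, 0.7, -3.5]
grip_width: 0.0228
gripper_force: 59.1
clock: 20.95
tcp_pos: [0.4408, -0.3268, 0.2279]
orientation: [-2.22, -2.223, -0.001]
contact_force: [-1.1, 0.0, -1.9]
grip_width: 0.0226
gripper_force: 59.1
```

```bash
python3 -m jog '[{"rx":0,"ry":0,"rz":0,"x":0,"y":-0.075,"z":0,"jaw":-1},{"rx":0,"ry":0,"rz":0,"x":0,"y":0,"z":-0.1,"jaw":-1},{"rx":0,"ry":0,"rz":0,"x":0,"y":0,"z":-0.4,"jaw":-1},{"rx":0,"ry":0,"rz":0,"x":0,"y":0,"z":-0.4,"jaw":-1},{"rx":0,"ry":0,"rz":0,"x":0,"y":0,"z":-0.1,"jaw":-1},{"rx":0,"ry":0,"rz":0,"x":0,"y":0,"z":0,"jaw":-1}]'
python3 -m jog '[{"rx":0,"ry":0,"rz":0,"x":0,"y":0,"z":-0.3,"jaw":-1},{"rx":0,"ry":0,"rz":0,"x":0,"y":0,"z":-0.3,"jaw":-1},{"rx":0,"ry":0,"rz":0,"x":0,"y":0,"z":-0.3,"jaw":-1},{"rx":0,"ry":0,"rz":0,"x":0,"y":0,"z":-0.07,"jaw":-1},{"rx":0,"ry":0,"rz":0,"x":0,"y":0,"z":0,"jaw":-1},{"rx":0,"ry":0,"rz":0,"x":0,"y":0,"z":0,"jaw":-1}]'
```

```text
clock: 21.7
tcp_pos: [0.4404, -0.3323, 0.1677]
orientation: [-2.221, -2.221, 0.0]
contact_force: [-0.1, -0.3, -2.1]
grip_width: 0.0226
gripper_force: 59.1
clock: 22.45
tcp_pos: [0.4409, -0.3326, 0.1101]
orientation: [2.221, 2.221, 0.0]
contact_force: [1.1, 0.1, -1.6]
grip_width: 0.0228
gripper_force: 59.1
```

```bash
python3 -m jog '[{"rx":0,"ry":0,"rz":0,"x":0,"y":0.015,"z":-0.05,"jaw":-1},{"rx":0,"ry":0,"rz":0,"x":0,"y":0,"z":-0.03,"jaw":-1},{"rx":0,"ry":0,"rz":0,"x":0,"y":0,"z":0,"jaw":-1},{"rx":0,"ry":0,"rz":0,"x":0,"y":0,"z":0,"jaw":-1}]'
```

```text
clock: 22.95
tcp_pos: [0.4406, -0.3313, 0.1049]
orientation: [2.221, 2.221, 0.0]
contact_force: [0.1, -0.6, -2.0]
grip_width: 0.0229
gripper_force: 59.1
```

```bash
python3 -m jog '[{"rx":0,"ry":0,"rz":0,"x":0,"y":0,"z":-0.025,"jaw":-1},{"rx":0,"ry":0,"rz":0,"x":0,"y":0,"z":0,"jaw":-1},{"rx":0,"ry":0,"rz":0,"x":0,"y":0,"z":0,"jaw":-1}]'
```

```text
clock: 23.32
tcp_pos: [0.4407, -0.3314, 0.1041]
orientation: [2.221, 2.221, 0.001]
contact_force: [-1.0, 1.1, 6.0]
grip_width: 0.0226
gripper_force: 60.2
```

The flange is seated (+8 N). Release and rise straight up.

```bash
python3 -m jog '[{"rx":0,"ry":0,"rz":0,"x":0,"y":0,"z":0,"jaw":0.3},{"rx":0,"ry":0,"rz":0,"x":0,"y":0,"z":0,"jaw":0.3},{"rx":0,"ry":0,"rz":0,"x":0,"y":0,"z":0,"jaw":0.3},{"rx":0,"ry":0,"rz":0,"x":0,"y":0,"z":0,"jaw":0.3}]'
python3 -m jog '[{"rx":0,"ry":0,"rz":0,"x":0,"y":0,"z":0.2,"jaw":0.3},{"rx":0,"ry":0,"rz":0,"x":0,"y":0,"z":0.5,"jaw":0.3},{"rx":0,"ry":0,"rz":0,"x":0,"y":0,"z":0.6,"jaw":0.3},{"rx":0,"ry":0,"rz":0,"x":0,"y":0,"z":0.6,"jaw":0.3},{"rx":0,"ry":0,"rz":0,"x":0,"y":0.4,"z":0,"jaw":0.3},{"rx":0,"ry":0,"rz":0,"x":0,"y":0.4,"z":0,"jaw":0.3},{"rx":0,"ry":0,"rz":0,"x":0,"y":0,"z":0,"jaw":0.3},{"rx":0,"ry":0,"rz":0,"x":0,"y":0,"z":0,"jaw":0.3}]'
python3 - <<'E'
from ptr import *
S=camera_params('side');a=grab_frame('side');b=np.load('side.npy');a0=a.astype(int);b0=b.astype(int)
# stand+probe: compare with the first frame; cap position; tester/pointer: red & dark pixels on rectified dial
def cap(i):
    w=i[340:375,308:340];m=((w.max(-1)<110)&(np.ptp(w,-1)<45)).astype(np.uint8);m2=((w[...,0]>130)&(w[...,1]<110)&(w[...,2]<70)).astype(np.uint8)
    return [[c[k].round(1)+[308,340],s[k][4]] for n,l,s,c in[cv2.connectedComponentsWithStats(m)] for k in range(1,n) if s[k][4]>8]
print('before',cap(b0));print('now',cap(a0))
d=np.abs(cv2.GaussianBlur(a,(5,5),0).astype(int)-cv2.GaussianBlur(b,(5,5),0).astype(int)).max(-1)
for n,(x,y,w,h) in dict(stand=(298,340,52,68),bin=(388,300,78,74),grinder=(405,185,60,95),tin=(350,138,34,40)).items():
    print(n,d[y:y+h,x:x+w].mean().round(1),(d[y:y+h,x:x+w]>60).mean().round(3))
s=meas(grab_frame('scene'),camera_params('scene')).astype(int);yy,xx=np.mgrid[0:520,0:520];rad=np.hypot(xx-262,yy-264)/4
M=(s[...,0]>180)&(s[...,1]<150)&(rad<52)&(rad>35);D=(s.max(-1)<150)&(rad>12)&(rad<32)
for m in(M,D):
    v,u=np.nonzero(m);print(len(u),u.mean(),v.mean(),np.arctan2(264-v.mean(),u.mean()-262))
E
```

```text
clock: 23.82
tcp_pos: [0.4405, -0.3313, 0.1033]
orientation: [-2.221, -2.221, 0.0]
contact_force: [0.6, 0.9, -0.3]
grip_width: 0.0558
gripper_force: 0.0
clock: 24.82
tcp_pos: [0.4406, -0.2841, 0.2179]
orientation: [2.221, 2.22, 0.0]
contact_force: [0.8, 1.4, 0.0]
grip_width: 0.0557
gripper_force: 0.0
before [[array([323.1, 353.7]), np.int32(39)], [array([322.5, 367.9]), np.int32(154)]]
now [[array([323.4, 353.8]), np.int32(42)], [array([323.1, 367.8]), np.int32(177)]]
stand 26.3 0.21
bin 2.8 0.0
grinder 3.1 0.009
tin 30.9 0.258
1149 428.0922541340296 191.24717145343777 0.41285237087586857
91 365.4835164835165 216.72527472527472 0.42852202070507855
```

The probe is back at its original pixels, the pointer matches the mark within 0.016 rad, and the bin and grinder are unchanged. The tin was partly behind the gripper in the first frame and was never approached. Handing in.

```bash
python3 -c "
from bench import r
print(r.hand_in())"
```

```text
the job is handed in; nothing more can be done
None
```

The job is handed in: the pointer is on the red mark, yellow and then blue were each pressed and held for at least half a second, and the probe hangs back in its stand; no verdict came back.

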